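# Idle the gauge test drive and throw its range lever into the green notch

## Robot

A 6-joint arm with a two-finger parallel gripper is mounted at the origin on the work surface. World frame = base frame: x ahead of the robot, y to its left, z up, the work surface at z = 0. Lengths are in mm, angles in rad, forces in N, time in s.
With the tool pointing down it reaches from about 325 to 775 mm from the base axis. Payload 5.5 kg.
Tool frame: the origin (TCP) lies midway between the tips of the shut fingers; the grasp point (between the pads) lies 19 mm behind it; z points along the fingers, y is the line along which they close (so a half turn about z gives the same grasp; the last joint's range is limited). The gripper opens to 85 mm and grips with 20 to 120 N. Pads are 22 mm wide; open, the fingers measure 114 mm over their backs; the gripper's body (76 mm by 85 mm) begins 54 mm behind the grasp point. The pads swing forward as they close: fully open they stand 13 mm farther back than shut.
Start: joints at [-1.36, 0.091, 1.231, -0, 1.82, -0.057], TCP at [158.765, -578.628, 231.275] pointing down, gripper open.
Joint ranges: [-2.87, 2.87], [-0.86, 2.18], [0.17, 2.46], [-1.51, 4.65], [0.06, 2.69], [-2.65, 2.65]. Speed limits (rad/s): [2.57, 2.57, 3.01, 3.14, 3.14, 3.14].

## Interface

Orientations are given as a unit quaternion [x, y, z, w].
In Python, from plant import arm gives the robot as it stands.
- The arm moves only by the tool servo_tool, never from a script. Its argument "moves" is a list of rows, each an object with "claw": the closure, from -1 (fully open) to 1 (shut); "dp": the shift along the tool's x, y, z in mm, a list of three; "turn": the turn about the tool's z in units of 6 degrees (1.0 is 6 degrees). In form: [{"claw": claw, "dp": [x, y, z], "turn": turn}, ...]. A call has 1 to 12 rows; each row shifts and turns the commanded pose from where the row before left it, along the tool's axes as they then stand; what a row does not reach is not made up. A row lasts 1/12 s, in which the tool goes at most 41.7 mm and 7.16 degrees, less where a joint would pass 70% of its speed; a pose out of reach is approached as far as the arm can. A call with a gripper value outside its range is refused whole. The fingers move at their own pace and stop on an object; "newtons" is the grip in N (left out, the last holds). Time passes only in rows, so rows that do not move let the fingers close. It gives the time, the measured TCP pose, the force, the opening and the grip force at its end, in the units of the state.
- arm.observe(): the state, without advancing time (a new reading comes with each control period).
- arm.read_camera(name): name is "scene" or "top"; returns the picture (420x560x3 uint8, red, green, blue); there is no depth.
- arm.get_calibration(name): a dict with "intrinsics" (3x3 intrinsics, pixels), "dist_coeffs" ([k1, k2, p1, p2, k3] as OpenCV has them; the pictures are not rectified), "R" (3x3) and "t" (3): a world point X has camera coordinates R X + t. Camera axes: x right, y down, z forward; pixel columns grow to the right and rows downward; lengths in mm; the calibration is good to about 2 mm. A picture is of the moment at which its call begins. get_calibration takes no time and is no camera call.
- arm.sign_off(): hands the job in; it is judged then, once.
The state is a dict: "t": time; "qpos": joint angles; "joint_velocities": joint speeds; "effort": joint torques, N m; "eef_pos": TCP position; "eef_rot": TCP orientation; "force": force on the tool from outside, world axes, zero at the start; "ft_torque": the same for the moment, N m; "gripper_width": opening from 0.0 (shut) to 1.0 (fully open); "finger_force": force on a finger pad.
Only numpy, scipy, OpenCV 4.12 (cv2) and the standard library are available. Lean on these libraries where they do the work, as an engineer would, in place of code of your own. Each camera call takes 0.05 s, during which the arm holds its last target. There are 200 camera calls.

## Task

Bring the red-knobbed speed lever back to the white idle mark, not down to the red stop. Then pull the yellow-knobbed range lever out of neutral and throw it into the detent notch by the green tag, feeling for the notch, which is hidden and lies only roughly beside the tag, and let the lever spring fully home in it. Leave both levers there, let go, and leave everything else where it lies.

Things in the scene. Friction and masses are not known exactly. Their poses are not given: they have to be found in the camera images.
- console: Grey drive console of the gauge test bench, fixed: box 180 (x) x 340 (y) x 130 mm (z), origin at the centre of its underside, front facing its -x. The range lever sticks up from the middle of its top through a black rubber strip.
- bridge_bar (a point): Centre of an aluminium crossbar over the console, 16 x 16 mm, 316 mm long along y, at console x +16, z 300 mm, on posts at y +-150 mm. It blocks a vertical gripper over the range knob: come tilted some 30 degrees, the gripper's body leaning to the console's -x side.
- range_throw (a joint): Sideways swing of the range lever about an axis along console x, 30 mm above the table at console x 0, y 0. 0 is upright (middle of neutral), positive to the console's +y, range -0.55 to 0.55 rad. Stiff enough to stay. The tags stand for about +0.41 or -0.41 rad; the true notch is up to 0.10 rad either side of that. A tooth lies between the broad neutral and each end notch, another beyond it.
- range_pull (a joint): Pull of the range lever to the console's -x about the same pivot: 0 is fully home in a notch or in neutral, about 0.09 riding on a tooth, above 0.10 clear of the teeth, stop at 0.20. A spring (3 N at the knob when home, 6 N at full pull) drives it to 0: swung over a notch and not held out, it drops in. Notch play: 2 mm.
- range_knob (a point): Centre of the range lever's yellow ball knob, 30 mm diameter, on a 10 mm steel stem (square below), 165 mm from the lever's pivot; about z 195 mm when upright.
- range_stem (a point): Point on the range lever's stem axis 109 mm from its pivot, just above the console's top; in an end notch it stands 44 mm (+-10 mm, +-2 mm) to the side of the console's centre.
- green_tag: Green plastic tag, 34 (x) x 20 (y) x 2 mm, stuck to the console's top 56 mm in front of the lever's slot and 44 mm left or right of centre: the wanted notch is roughly at its y. Origin at the centre of its underside, axes parallel to the console's.
- orange_tag: Orange tag of the same size on the other side: the notch that is not wanted.
- speed_box: Blue speed controller, fixed: box 150 (x) x 130 (y) x 60 mm, origin at the centre of its underside. The speed lever swings fore and aft over its middle. Beside it, 30 mm to its +y, stands an aluminium arc of 75 mm radius with black ticks, a broad white idle mark and, on the robot's side, a red stop mark.
- speed_lever (a joint): Angle of the speed lever: 0 with its pointer at the white idle mark (lever leaning 0.30 rad from upright to the box's -x), growing as it swings to +x (faster); -0.30 at the red stop, 1.0 at full. Friction holds it where it is left (about 2 N at the knob).
- speed_knob (a point): Centre of the speed lever's red ball knob, 29 mm diameter, 120 mm from its pivot, on a 10 mm stem.
- speed_pivot (a point): Pivot of the speed lever, 60 mm above the table at the middle of the box; the hinge axis runs along the box's y.
- bezel: Bystander: loose brass ring, 44 mm across, 8 mm high, lying on the console's top near its -y front corner.
- oil_jar: Bystander: amber jar, 40 mm across, 45 mm high, in front of the speed controller.
- screwdriver: Bystander: blue-handled screwdriver lying on the table near the robot.
- tape: Bystander: roll of grey tape, 90 mm across, 24 mm high, near the robot.
- spare_gauge: Bystander: loose dial instrument, 84 mm across, 24 mm high, lying face up behind the machines.
- cleaner: Bystander: white bottle, 56 mm across, 130 mm high, behind the machines.
There are look-alikes about, which are no part of the job. What is meant by the speed_box is not turquoise, and is the larger of those in its own colour.

How it is judged:
By the outcome, as a careful person would: the job done as asked, in the order asked, and still so for the second after the job is handed in, with the robot touching nothing.
It also fails if it takes over 62 s, if anything falls off the work surface, if the arm or the gripper's body presses on something with over 40 N, if the wrist force passes 120 N, or if a joint passes its speed limit or range.

## Working session

There is one attempt and no reset: what is moved stays moved. The work goes in short steps, Python scripts to look and compute and a tool call to move; the robot and the scene stay as the last step left them, time stands still between calls to the robot, and variables do not carry over. Pictures are saved under pics/ and viewed, at most 10 in all, crops included, and the job is handed in when it is done.

Besides the shell and the picture viewer there is one more tool, called after "Request:" as a command line: name --argument value ..., lists and objects as JSON in quotes. servo_tool: Moves the arm, as the interface text tells. Its arguments: {"type":"object","properties":{"moves":{"type":"array"},"newtons":{"type":"number"}},"required":["moves"]}

```bash
ls; mkdir -p pics; python3 - <<'E'
from plant import arm
import cv2
for n in("scene","top"):
    im=arm.read_camera(n); cv2.imwrite(f"pics/{n}0.png",im[:,:,::-1])
    c=arm.get_calibration(n); print(n,c)
print(arm.observe())
E
```

```text
pics
scene {'intrinsics': array([[388.25868987,   0.        , 273.87464992],
       [  0.        , 388.25868987, 213.44991822],
       [  0.        ,   0.        ,   1.        ]]), 'dist_coeffs': array([0.03236656, 0.        , 0.        , 0.        , 0.        ]), 'R': array([[ 0.71610707,  0.69771285,  0.01968347],
       [ 0.52694856, -0.52191756, -0.67076619],
       [-0.45772904,  0.49071259, -0.74140763]]), 't': array([-347.45049917, -191.91368776, 1387.82693127])}
top {'intrinsics': array([[472.44472342,   0.        , 277.13323913],
       [  0.        , 472.44472342, 212.5994045 ],
       [  0.        ,   0.        ,   1.        ]]), 'dist_coeffs': array([-0.03827607,  0.        ,  0.        ,  0.        ,  0.        ]), 'R': array([[-0.02824157, -0.9995532 ,  0.00978809],
       [-0.98083841,  0.02582184, -0.19310424],
       [ 0.19276521, -0.0150541 , -0.98112942]]), 't': array([ -69.85794738,  561.10330003, 1479.47830312])}
{'t': 0.1, 'qpos': array([-1.35971493e+00,  9.17942060e-02,  1.23180652e+00, -2.80178842e-05,
        1.81982051e+00, -5.67059110e-02]), 'joint_velocities': array([-0.00077409, -0.00213336, -0.00071643,  0.00013605,  0.00014802,
       -0.00030124]), 'effort': array([ 3.29840572e-03, -4.60216856e+01, -4.19219792e+01,  1.63805430e-05,
        1.06150543e-02,  6.44717346e-07]), 'eef_pos': array([ 158.68791754, -578.3532338 ,  230.23440167]), 'eef_rot': array([ 9.91049673e-01,  1.33490485e-01, -8.40418065e-05, -9.10525069e-04]), 'force': array([-0.01899652,  0.14726502,  0.29681488]), 'ft_torque': array([-0.03232581, -0.00345995, -0.02347224]), 'finger_force': 0.0, 'gripper_width': 1.0010551220339272}
```

View pics/scene0.png

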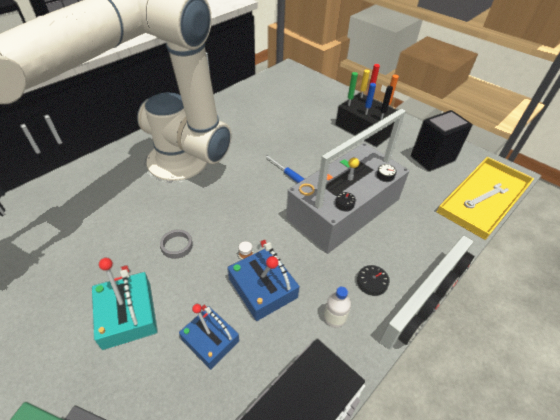

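View pics/top0.png

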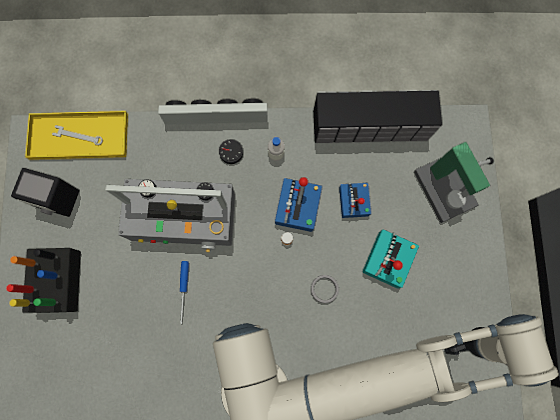

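The scene view shows the console at about (350,200) with its yellow knob at (354,162). The larger blue box is at (263,283) with its red knob at (272,262). In the top view the console is at (177,212), the blue box at (299,203), and its red knob at (304,182). The smaller blue box and the turquoise one are look-alikes.

```bash
cat > h.py <<'E'
from plant import arm
import cv2, numpy as np
from scipy.spatial.transform import Rotation as Rn
C={n:arm.get_calibration(n) for n in("scene","top")}
def ray(n,uv):
    c=C[n]; p=cv2.undistortPoints(np.array([[uv]],float),c["intrinsics"],c["dist_coeffs"])[0,0]
    return -c["R"].T@c["t"], c["R"].T@np.array([p[0],p[1],1.])
def plane(n,uv,z):
    o,d=ray(n,uv); return o+d*(z-o[2])/d[2]
def tri(a,b):
    (o1,d1),(o2,d2)=ray("scene",a),ray("top",b)
    s=np.linalg.lstsq(np.c_[d1,-d2],o2-o1,rcond=None)[0]
    p,q=o1+d1*s[0],o2+d2*s[1]; return (p+q)/2,np.linalg.norm(p-q)
def proj(n,X):
    c=C[n]; return cv2.projectPoints(np.array(X,float).reshape(-1,3),cv2.Rodrigues(c["R"])[0],c["t"],c["intrinsics"],c["dist_coeffs"])[0][:,0]
def blobs(im,lo,hi,box,mn=8):
    h=cv2.cvtColor(im,cv2.COLOR_RGB2HSV); m=cv2.inRange(h,np.array(lo),np.array(hi))
    k=np.zeros_like(m); x0,y0,x1,y1=box; k[y0:y1,x0:x1]=m[y0:y1,x0:x1]
    n,_,s,c=cv2.connectedComponentsWithStats(k)
    return [(c[i].round(1),s[i].tolist()) for i in range(1,n) if s[i][4]>=mn]
E
python3 - <<'E'
import cv2,numpy as np
from h import *
s=cv2.imread("pics/scene0.png");t=cv2.imread("pics/top0.png")
f=lambda im,x,y,w,h,k:cv2.resize(im[y:y+h,x:x+w],None,fx=k,fy=k,interpolation=cv2.INTER_CUBIC)
a=f(s,280,105,130,140,4)[:, :]; b=f(s,220,225,80,100,4)
cv2.imwrite("pics/c1.png",cv2.hconcat([a[:400],b[:400]])[:, :800] if 0 else cv2.resize(a,(520,560)))
c=f(t,265,165,66,72,5); d=cv2.resize(b,(288,360))
cv2.imwrite("pics/c2.png",cv2.hconcat([c,d]))
cv2.imwrite("pics/c3.png",f(t,100,170,140,90,5))
for n,im in(("scene",s),("top",t)):
    im=im[:,:,::-1].copy()
    bs=(225,225,300,320) if n=="scene" else (270,170,325,235)
    bc=(285,140,410,240) if n=="scene" else (115,170,240,255)
    print(n,"red",blobs(im,(0,150,110),(6,255,255),bs),"blue",blobs(im,(100,100,50),(125,255,255),bs,100))
    print("yel",blobs(im,(22,130,100),(32,255,255),bc),"grn",blobs(im,(45,120,80),(80,255,255),bc),"or",blobs(im,(8,150,150),(18,255,255),bc))
E
```

```text
scene red [(array([262.8, 242. ]), [261, 240, 5, 5, 13]), (array([272. , 261.9]), [267, 257, 11, 11, 93])] blue [(array([261.7, 285.7]), [228, 249, 71, 71, 2368])]
yel [(array([353.7, 162.5]), [349, 158, 11, 10, 83])] grn [(array([344.9, 162.6]), [341, 160, 8, 7, 31])] or [(array([329. , 176.9]), [327, 175, 5, 5, 15])]
top red [(array([303.1, 181.2]), [299, 177, 9, 9, 60]), (array([287. , 210.5]), [286, 209, 3, 4, 8])] blue [(array([298.3, 206.3]), [275, 178, 47, 54, 1386])]
yel [(array([171.4, 204.2]), [167, 200, 10, 10, 73]), (array([140. , 240.2]), [138, 239, 5, 3, 13])] grn [(array([159., 226.]), [156, 221, 7, 11, 69]), (array([165. , 241.5]), [163, 241, 5, 2, 10])] or [(array([187.5, 227.1]), [185, 222, 6, 11, 65])]
```

View pics/c1.png

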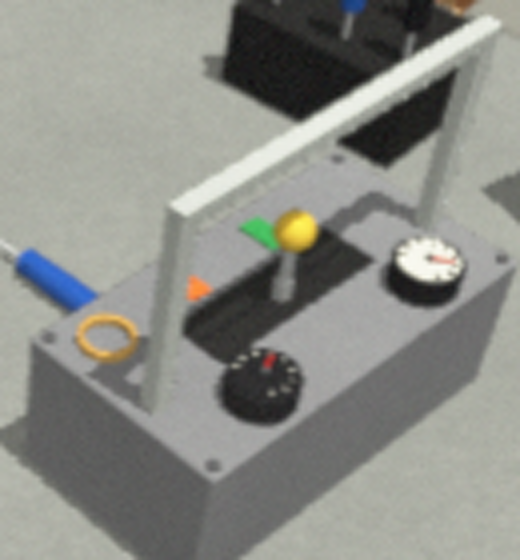

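View pics/c2.png

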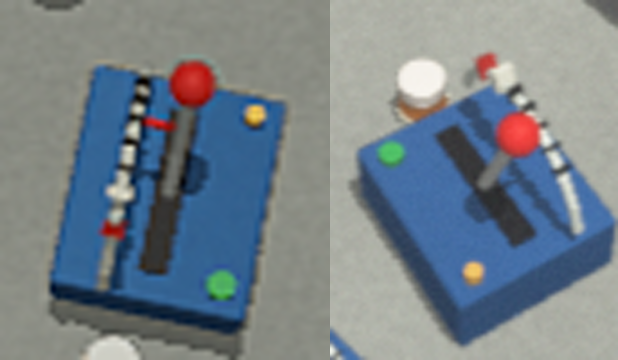

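View pics/c3.png

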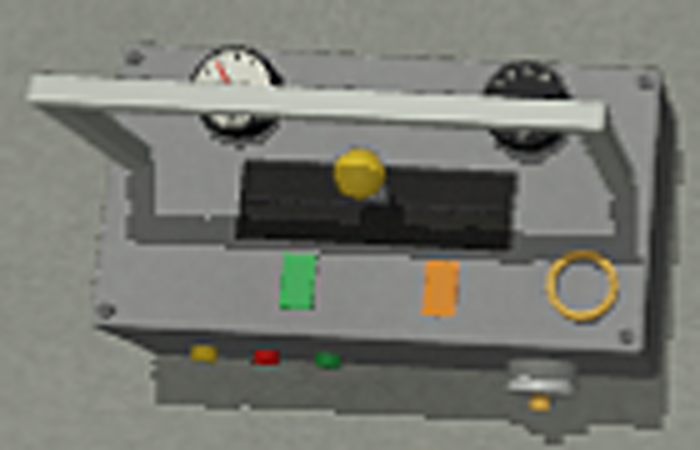

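The crops show both boxes and their marks clearly. In c2 the red lever leans away from the robot, with white idle at (119,190) and red stop at (113,230). In c3 the green tag is on the console's +y side at (298,282), orange is at (441,288), and the knob is at (360,174).

```bash
python3 - <<'E'
from h import *
np.set_printoptions(precision=1,suppress=True)
K,e=tri((353.7,162.5),(171.4,204.2)); print("yknob",K,e)
S,e=tri((272,261.9),(303.1,181.2)); print("rknob",S,e)
sc=[plane("top",(100+x/5,170+y/5),130) for x,y in((135,57),(645,82),(107,310),(627,337))]
ctr=np.mean(sc,0);d=(sc[0]-sc[1]+sc[2]-sc[3]);print("screws",sc,ctr,"yaw",np.arctan2(d[1],d[0])-np.pi/2)
g,o=plane("top",(159.5,226.4),132),plane("top",(188,227.5),132);print("tags",g,o,g-o)
b=[plane("top",(265+x/5,165+y/5),60) for x,y in((93,66),(285,102),(243,330),(50,288))]
c=np.mean(b,0);u=(b[0]-b[3]+b[1]-b[2])/2;v=(b[0]-b[1]+b[3]-b[2])/2
ub=u/np.linalg.norm(u);yaw=np.arctan2(u[1],u[0]);yv=np.arctan2(v[1],v[0])-np.pi/2
print("box",b,c,np.linalg.norm(u),np.linalg.norm(v),yaw,yv)
yw=(yaw+yv)/2;R=Rn.from_euler("z",yw).as_matrix()
r=R.T@(S-[c[0],c[1],60]);print("rknob box",r,np.linalg.norm(r),"lean",np.arctan2(r[0],r[2]),"speed",np.arctan2(r[0],r[2])+.3)
w=R.T@(plane("top",(265+119/5,165+190/5),60+75*np.cos(.3))-[c[0],c[1],60]);print("white",w)
E
```

```text
yknob [566.9 230.5 193.7] 4.235615013086695
rknob [ 632.1 -163.8  172. ] 2.9278489332081095
screws [array([656.1, 382.9, 130. ]), array([631.5,  63.7, 130. ]), array([496.3, 394.8, 130. ]), array([471.3,  76.1, 130. ])] [563.8 229.4 130. ] yaw -0.07763627740170187
tags [510.3 277.6 132. ] [504.6 190.2 132. ] [ 5.7 87.4  0. ]
box [array([ 672.6, -109.6,   60. ]), array([ 645. , -234.7,   60. ]), array([ 494.6, -200.6,   60. ]), array([525.3, -77.3,  60. ])] [ 584.4 -155.5   60. ] 152.4675186959287 127.62313109561374 -0.21952161535965936 -0.2304479897984666
rknob box [ 48.3   2.6 112. ] 121.96559387809519 lean 0.40741584493302846 speed 0.7074158449330284
white [-18.6  31.2  71.7]
```

Request:
servo_tool --moves '[{"claw":-1,"dp":[35,-17,0],"turn":0},{"claw":-1,"dp":[35,-17,0],"turn":0},{"claw":-1,"dp":[35,-17,0],"turn":0},{"claw":-1,"dp":[35,-17,0],"turn":0},{"claw":-1,"dp":[35,-17,0],"turn":0},{"claw":-1,"dp":[35,-17,0],"turn":0},{"claw":-1,"dp":[35,-17,0],"turn":0},{"claw":-1,"dp":[35,-17,0],"turn":0},{"claw":-1,"dp":[35,-17,0],"turn":0},{"claw":-1,"dp":[35,-17,0],"turn":0},{"claw":-1,"dp":[35,-17,0],"turn":0},{"claw":-1,"dp":[35,-17,0],"turn":0}]' --newtons 30

```text
t: 1.1
eef_pos: [510.9, -269.1, 230.8]
eef_rot: [0.991, 0.134, -0.0, -0.0]
force: [0.3, -0.9, 0.2]
gripper_width: 1.001
finger_force: 0.0
```

```bash
python3 - <<'E'
from plant import arm
print([a for a in dir(arm) if not a.startswith('_')])
E
cat >> h.py <<'E'
def go(target):
    "state and remaining shift to target TCP, tool axes"
    s=arm.observe(); R=Rn.from_quat(s["eef_rot"]).as_matrix()
    np.set_printoptions(precision=3,suppress=True)
    print("t",s["t"],"tcp",s["eef_pos"],"q",s["qpos"],"F",s["force"],"w",s["gripper_width"],"ff",s["finger_force"])
    print("x",R[:,0],"z",R[:,2]," dp",R.T@(np.array(target)-s["eef_pos"])); return s,R
E
python3 -c "
from h import *
go([632,-164,230])"
```

```text
['IKError', 'get_calibration', 'observe', 'read_camera', 'sign_off']
t 1.1 tcp [ 510.87  -269.09   230.831] q [-0.544  0.03   1.295 -0.     1.817  0.759] F [ 0.25  -0.944  0.246] w 1.0012095494105862 ff 0.0
x [ 0.964  0.265 -0.001] z [-0.001  0.    -1.   ]  dp [144.626 -69.28    0.788]
```

Request:
servo_tool --moves '[{"claw":-1,"dp":[36,-17.3,0],"turn":0},{"claw":-1,"dp":[36,-17.3,0],"turn":0},{"claw":-1,"dp":[36,-17.3,0],"turn":0},{"claw":-1,"dp":[36,-17.3,0],"turn":0},{"claw":-1,"dp":[0,0,0],"turn":1.18},{"claw":-1,"dp":[0,0,0],"turn":1.18},{"claw":-1,"dp":[0,0,0],"turn":1.18},{"claw":-1,"dp":[0,0,0],"turn":1.18},{"claw":-1,"dp":[0,0,0],"turn":0}]'

```text
t: 1.85
eef_pos: [630.4, -165.7, 230.4]
eef_rot: [0.993, -0.115, -0.001, -0.0]
force: [-0.2, 0.7, -0.3]
gripper_width: 1.006
finger_force: 0.0
```

```bash
python3 -c "
from h import *
go([632,-164,153])"
```

```text
t 1.85 tcp [ 630.352 -165.678  230.408] q [-0.309  0.235  1.073  0.     1.835  1.492] F [-0.208  0.719 -0.279] w 1.0061576186699621 ff 0.0
x [ 0.974 -0.229 -0.001] z [-0.001  0.    -1.   ]  dp [ 1.329 -2.    77.407]
```

Request:
servo_tool --moves '[{"claw":-1,"dp":[1,-2,26],"turn":0},{"claw":-1,"dp":[0,0,26],"turn":0},{"claw":-1,"dp":[0,0,25],"turn":0},{"claw":-1,"dp":[0,0,0],"turn":0},{"claw":1,"dp":[0,0,0],"turn":0},{"claw":1,"dp":[0,0,0],"turn":0},{"claw":1,"dp":[0,0,0],"turn":0},{"claw":1,"dp":[0,0,0],"turn":0},{"claw":1,"dp":[0,0,0],"turn":0},{"claw":1,"dp":[0,0,0],"turn":0}]' --newtons 25

```text
t: 2.68
eef_pos: [632.5, -164.8, 156.6]
eef_rot: [0.994, -0.113, 0.002, 0.001]
force: [0.8, -1.4, 4.8]
gripper_width: 0.318
finger_force: 24.4
```

```bash
python3 -c "
from h import *
go([632,-164,153])"
```

```text
t 2.6833 tcp [ 632.541 -164.839  156.554] q [-0.307  0.23   1.209 -0.001  1.699  1.491] F [ 0.821 -1.43   4.847] w 0.3178047865967149 ff 24.44897085428238
x [ 0.974 -0.225  0.004] z [ 0.003 -0.002 -1.   ]  dp [-0.728 -0.699  3.551]
```

Request:
servo_tool --moves '[{"claw":1,"dp":[0,0,3],"turn":0},{"claw":1,"dp":[-13.2,0,-4.8],"turn":0},{"claw":1,"dp":[-14,0,-3.3],"turn":0},{"claw":1,"dp":[-14.3,0,-1.5],"turn":0},{"claw":1,"dp":[-14.4,0,0],"turn":0},{"claw":1,"dp":[-14.3,0,1.8],"turn":0},{"claw":1,"dp":[-9,0,2.3],"turn":0},{"claw":1,"dp":[0,0,0],"turn":0},{"claw":1,"dp":[0,0,0],"turn":0}]'

```text
t: 3.43
eef_pos: [554.5, -146.5, 158.1]
eef_rot: [0.994, -0.113, 0.001, 0.0]
force: [-2.2, -0.0, 5.8]
gripper_width: 0.316
finger_force: 25.8
```

```bash
python3 - <<'E'
from h import *
go([553,-146,156])
im=arm.read_camera("scene"); t=arm.read_camera("top")
f=lambda im,x,y,w,h,k:cv2.resize(im[y:y+h,x:x+w,::-1],None,fx=k,fy=k,interpolation=cv2.INTER_CUBIC)
cv2.imwrite("pics/s1.png",cv2.hconcat([f(im,215,215,90,100,4),f(t,260,155,80,100,4)]))
E
```

```text
t 3.4333 tcp [ 554.475 -146.5    158.113] q [-0.318  0.016  1.437 -0.     1.687  1.48 ] F [-2.217 -0.009  5.821] w 0.3157065147711538 ff 25.75658529996872
x [ 0.974 -0.225  0.001] z [ 0.001 -0.001 -1.   ]  dp [-1.552 -0.157  2.112]
```

View pics/s1.png

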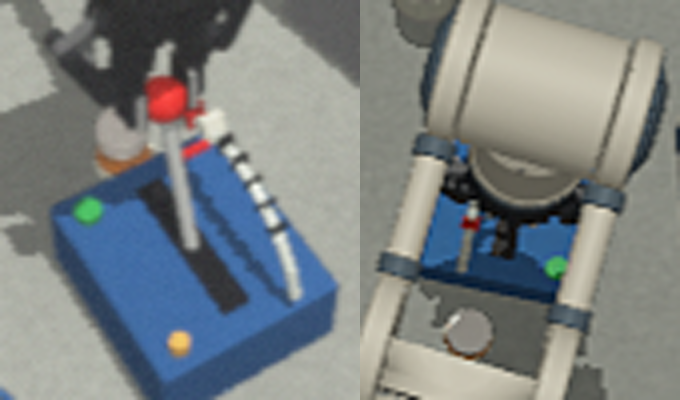

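The pointer, at scene crop (195,150), is close to the white mark at (210,125). I'll compute the mark angle and the knob angle per camera.

```bash
cat >> h.py <<'E'
BR=Rn.from_euler("z",-.225).as_matrix(); BC=np.array([584.4,-155.5,60])
def lean(n,uv,yb,rr):
    o,d=ray(n,uv); o=BR.T@(o-BC); d=BR.T@d
    p=o+d*(yb-o[1])/d[1] if n=="scene" else None
    # intersect with the cylinder of radius rr about the hinge axis (upper side)
    A=d[0]**2+d[2]**2;B=2*(o[0]*d[0]+o[2]*d[2]);Cc=o[0]**2+o[2]**2-rr**2
    D=max(B*B-4*A*Cc,0);k=(-B-D**.5)/(2*A);P=o+d*k
    return np.arctan2(P[0],P[2]),P,p
E
python3 - <<'E'
from h import *
np.set_printoptions(precision=2,suppress=True)
s=cv2.imread("pics/scene0.png")[:,:,::-1].copy();t=cv2.imread("pics/top0.png")[:,:,::-1].copy()
print(blobs(s,(0,0,150),(180,60,255),(262,238,275,252),3))
print(blobs(t,(0,0,150),(180,60,255),(284,196,294,208),3))
n=arm.read_camera("scene");b=blobs(n,(0,150,110),(7,255,255),(225,215,300,320));print(b)
for nm,c,uv,y,r in(("red","scene",(262.8,242),30,75),("red","top",(287,210.5),30,75),("white","scene",(267.8,245.8),30,75),("white","top",(288.8,203),30,75),("knob0","scene",(272,261.9),0,120),("knob0","top",(303.1,181.2),0,120),("knob","scene",b[0][0],0,120)):
    print(nm,c,*lean(c,uv,y,r))
print(s[240:252,262:275].astype(int).min(2)); print(t[198:208,284:294].astype(int).min(2))
E
```

```text
[(array([268.9, 243.7]), [262, 238, 13, 14, 130])]
[(array([290. , 196.2]), [289, 196, 3, 2, 4]), (array([288.5, 202.1]), [286, 199, 6, 6, 20]), (array([288., 207.]), [287, 207, 3, 1, 3])]
[(array([256.7, 239.6]), [252, 235, 13, 10, 94])]
red scene -0.6716738457504738 [-46.67  38.12  58.71] [-33.5   30.    78.57]
red top -0.5799936873467765 [-41.1   32.22  62.73] None
white scene -0.28404121873681404 [-21.02  36.97  71.99] [-10.22  30.    88.82]
white top -0.2530982187596368 [-18.78  31.2   72.61] None
knob0 scene 0.4093907384404939 [ 47.77   4.63 110.08] [ 54.63   0.   121.89]
knob0 top 0.41359273760112014 [ 48.23   1.17 109.88] None
knob scene -0.17683125341081107 [-21.11   5.31 118.13] [-12.     0.   131.49]
[[109  83  75 107 147 167 171 170 171 169 168 164 166]
 [ 61  61  59  96 145 168 172 173 172 172 167 168 167]
 [ 55  59  60  78 141 174 191 197 184 170 166 166 170]
 [ 57  63  84 108 155 202 219 216 199 179 169 163 167]
 [ 64  98 157 196 213 220 215 210 195 180 167 169 165]
 [ 77 129 162 184 204 210 207 206 200 185 170 170 167]
 [ 83 106 139 163 192 205 204 208 204 186 172 171 171]
 [130 147 152 144 181 204 208 203 201 181 165 167 168]
 [165 166 142 142 180 199 208 206 183 140 113 142 165]
 [141 107  91 126 169 181 187 159 112  72  67 120 157]
 [ 80  72  77 102 154 171 160 112  65  63  91 123 156]
 [ 72  69  70  76 100 101  91  72  76 123 176 167 159]]
[[ 52  53  53  41  34  39  56  45  23  40]
 [ 52  52  50  42 125 153 102  42  23  26]
 [ 52  49  48  37 129 176 155  27  21  38]
 [ 52  48  49  62 138 182 140   5  33  53]
 [ 53  41 124 173 175 175 135 106  27  53]
 [ 50  42 159 190 189 190 185 146  23  50]
 [ 50  44  78 141 162 187 186 125  24  52]
 [ 53  48  43  84 111 111  68  36  31  54]
 [ 53  47  45  84 109  93  10  31  52  52]
 [ 48  45  78 148 172 141  11  35  55  53]]
```

Request:
servo_tool --moves '[{"claw":1,"dp":[-4,0,1],"turn":0},{"claw":1,"dp":[0,0,0],"turn":0},{"claw":-1,"dp":[0,0,0],"turn":0},{"claw":-1,"dp":[0,0,0],"turn":0},{"claw":-1,"dp":[0,0,0],"turn":0},{"claw":-1,"dp":[0,0,0],"turn":0},{"claw":-1,"dp":[0,0,-25],"turn":0},{"claw":-1,"dp":[0,0,-35],"turn":0},{"claw":-1,"dp":[0,0,-40],"turn":0},{"claw":-1,"dp":[0,0,-40],"turn":0},{"claw":-1,"dp":[0,0,-40],"turn":0},{"claw":-1,"dp":[0,0,-20],"turn":0}]'

```text
t: 4.58
eef_pos: [550.8, -145.5, 361.5]
eef_rot: [0.994, -0.113, 0.003, 0.001]
force: [-0.6, 0.1, 0.3]
gripper_width: 1.003
finger_force: 0.0
```

Request:
servo_tool --moves '[{"claw":-1,"dp":[0,-40,0],"turn":0},{"claw":-1,"dp":[0,-40,0],"turn":0},{"claw":-1,"dp":[0,-40,0],"turn":0},{"claw":-1,"dp":[0,-40,0],"turn":0},{"claw":-1,"dp":[0,-40,0],"turn":0},{"claw":-1,"dp":[0,-40,0],"turn":0},{"claw":-1,"dp":[0,0,0],"turn":0}]'

```text
t: 5.17
eef_pos: [605.1, 95.3, 353.9]
eef_rot: [0.994, -0.109, -0.001, -0.001]
force: [-0.3, -0.7, 0.3]
gripper_width: 0.999
finger_force: 0.0
```

```bash
python3 - <<'E'
from h import *
go([700,-60,400])
im=arm.read_camera("scene"); t=arm.read_camera("top")
f=lambda im,x,y,w,h,k:cv2.resize(im[y:y+h,x:x+w,::-1],None,fx=k,fy=k,interpolation=cv2.INTER_CUBIC)
cv2.imwrite("pics/s2.png",cv2.hconcat([f(im,230,220,76,100,5),f(t,260,155,76,100,5)]))
a=blobs(im,(0,150,110),(7,255,255),(225,215,300,320));b=blobs(t,(0,150,110),(7,255,255),(265,160,335,240));print(a,b)
for n,l,in(("scene",a),("top",b)):
    for c,_ in l: print(n,c,lean(n,c,0,120))
E
```

```text
t 5.1667 tcp [605.14   95.265 353.908] q [0.099 0.195 0.896 0.003 2.053 1.89 ] F [-0.261 -0.669  0.321] w 0.99945178156198 ff 0.0
x [ 0.976 -0.217 -0.003] z [-0.002  0.003 -1.   ]  dp [126.149 130.895 -46.722]
[(array([256. , 239.2]), [250, 234, 16, 12, 106])] [(array([298.1, 205.3]), [294, 201, 9, 9, 59]), (array([287. , 210.5]), [286, 209, 3, 4, 8])]
scene [256.  239.2] (np.float64(-0.19553795660024517), array([-23.315,   4.682, 117.713]), array([-15.219,   0.   , 129.535]))
top [298.1 205.3] (np.float64(-0.25115925405868555), array([-29.823,   2.162, 116.235]), None)
top [287.  210.5] (np.float64(-0.43432629962505187), array([-50.496,  31.808, 108.858]), None)
```

View pics/s2.png

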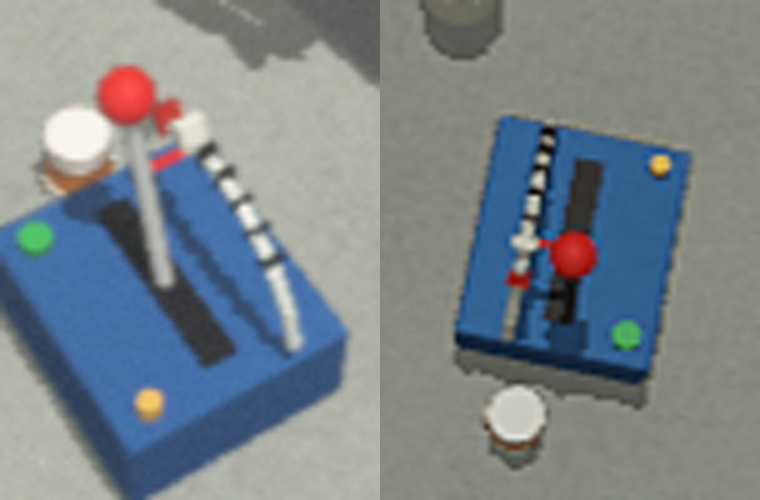

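The speed lever is at idle: in the top view the pointer tip at (541,243) meets the white mark at (525,242), and knob lean is −0.251 against −0.253 for the mark. Next I need tilt, which I'll try to get by driving to the reach limit along the console's x azimuth, high and clear of everything.

Request:
servo_tool --moves '[{"claw":-1,"dp":[25,26,-9],"turn":0},{"claw":-1,"dp":[25,26,-9],"turn":0},{"claw":-1,"dp":[25,26,-9],"turn":0},{"claw":-1,"dp":[25,26,-9],"turn":0},{"claw":-1,"dp":[25,26,-9],"turn":0},{"claw":-1,"dp":[0,0,0],"turn":-0.7},{"claw":-1,"dp":[0,0,0],"turn":-0.7},{"claw":-1,"dp":[30,0,0],"turn":0},{"claw":-1,"dp":[30,0,0],"turn":0},{"claw":-1,"dp":[30,0,0],"turn":0},{"claw":-1,"dp":[30,0,0],"turn":0},{"claw":-1,"dp":[30,0,0],"turn":0}]'

```text
t: 6.27
eef_pos: [777.3, -74.0, 349.6]
eef_rot: [0.999, -0.041, 0.032, 0.002]
force: [-0.5, -0.1, 0.6]
gripper_width: 0.999
finger_force: 0.0
```

```bash
python3 -c "
from h import *
go([800,-60,400])"
```

```text
t 6.2667 tcp [777.349 -74.046 349.569] q [-0.14   0.752  0.171  0.003  2.155  1.515] F [-0.481 -0.059  0.558] w 0.9987967406003199 ff 0.0
x [ 0.995 -0.082  0.065] z [ 0.064 -0.006 -0.998]  dp [ 24.643 -15.803 -48.956]
```

Request:
servo_tool --moves '[{"claw":-1,"dp":[30,0,-5],"turn":0},{"claw":-1,"dp":[30,0,-5],"turn":0},{"claw":-1,"dp":[30,0,-5],"turn":0},{"claw":-1,"dp":[30,0,-5],"turn":0}]'

```text
t: 6.6
eef_pos: [818.4, -76.5, 329.1]
eef_rot: [0.997, -0.041, 0.07, 0.004]
force: [-0.9, 1.0, -0.0]
gripper_width: 0.996
finger_force: 0.0
```

```bash
python3 -c "
from h import *
go([800,-60,400])"
```

```text
t 6.6 tcp [818.351 -76.487 329.132] q [-0.137  0.782  0.171  0.006  2.05   1.519] F [-0.868  0.982 -0.047] w 0.9957582026341728 ff 0.0
x [ 0.987 -0.081  0.139] z [ 0.139 -0.013 -0.99 ]  dp [ -9.577 -14.779 -72.944]
```

Request:
servo_tool --moves '[{"claw":-1,"dp":[38,0,-10],"turn":0},{"claw":-1,"dp":[38,0,-10],"turn":0},{"claw":-1,"dp":[38,0,-10],"turn":0},{"claw":-1,"dp":[38,0,-10],"turn":0},{"claw":-1,"dp":[38,0,-10],"turn":0},{"claw":-1,"dp":[38,0,-10],"turn":0}]'

```text
t: 7.1
eef_pos: [875.2, -79.6, 333.5]
eef_rot: [0.988, -0.041, 0.148, 0.008]
force: [0.2, -0.1, -0.5]
gripper_width: 1.0
finger_force: 0.0
```

```bash
python3 -c "
from h import *
go([800,-60,400])"
```

```text
t 7.1 tcp [875.202 -79.609 333.549] q [-0.134  0.791  0.171  0.012  1.883  1.524] F [ 0.204 -0.051 -0.509] w 1.0001922037867677 ff 0.0
x [ 0.953 -0.078  0.293] z [ 0.291 -0.028 -0.956]  dp [-53.754 -13.106 -85.99 ]
```

Request:
servo_tool --moves '[{"claw":-1,"dp":[38,0,-12],"turn":0},{"claw":-1,"dp":[38,0,-12],"turn":0},{"claw":-1,"dp":[38,0,-12],"turn":0},{"claw":-1,"dp":[38,0,-12],"turn":0},{"claw":-1,"dp":[38,0,-12],"turn":0},{"claw":-1,"dp":[38,0,-12],"turn":0}]'

```text
t: 7.6
eef_pos: [910.3, -78.7, 381.1]
eef_rot: [0.973, -0.039, 0.229, 0.011]
force: [0.8, -0.1, -0.7]
gripper_width: 1.003
finger_force: 0.0
```

```bash
python3 -c "
from h import *
go([470,-60,400])"
```

```text
t 7.6 tcp [910.329 -78.676 381.074] q [-0.13   0.757  0.17   0.019  1.752  1.528] F [ 0.799 -0.099 -0.725] w 1.0033984963094813 ff 0.0
x [ 0.892 -0.07   0.447] z [ 0.445 -0.04  -0.895]  dp [-385.549   16.965 -213.683]
```

Request:
servo_tool --moves '[{"claw":-1,"dp":[38,0,-14],"turn":0},{"claw":-1,"dp":[38,0,-14],"turn":0},{"claw":-1,"dp":[-36,1.5,-20],"turn":0},{"claw":-1,"dp":[-36,1.5,-20],"turn":0},{"claw":-1,"dp":[-36,1.5,-20],"turn":0},{"claw":-1,"dp":[-36,1.5,-20],"turn":0},{"claw":-1,"dp":[-36,1.5,-20],"turn":0},{"claw":-1,"dp":[-36,1.5,-20],"turn":0},{"claw":-1,"dp":[-36,1.5,-20],"turn":0},{"claw":-1,"dp":[-36,1.5,-20],"turn":0},{"claw":-1,"dp":[-36,1.5,-20],"turn":0}]'

```text
t: 8.52
eef_pos: [575.7, -63.6, 405.6]
eef_rot: [0.966, -0.038, 0.256, 0.013]
force: [0.4, -0.2, 0.7]
gripper_width: 0.998
finger_force: 0.0
```

```bash
python3 -c "
from h import *
s,R=go([440,225,360])
k=np.array([565.5,230,194]);print(k+19*R[:,2],k-91*R[:,2])"
```

```text
t 8.5167 tcp [575.736 -63.562 405.631] q [-0.201 -0.339  1.391  0.056  1.574  1.463] F [ 0.378 -0.2    0.725] w 0.9975980997438757 ff 0.0
x [ 0.866 -0.067  0.495] z [ 0.493 -0.044 -0.869]  dp [-159.634 -276.921  -40.081]
[574.876 229.161 177.496] [520.593 234.016 273.046]
```

Request:
servo_tool --moves '[{"claw":-1,"dp":[-20,-34.5,-5],"turn":0},{"claw":-1,"dp":[-20,-34.5,-5],"turn":0},{"claw":-1,"dp":[-20,-34.5,-5],"turn":0},{"claw":-1,"dp":[-20,-34.5,-5],"turn":0},{"claw":-1,"dp":[-20,-34.5,-5],"turn":0},{"claw":-1,"dp":[-20,-34.5,-5],"turn":0},{"claw":-1,"dp":[-20,-34.5,-5],"turn":0},{"claw":-1,"dp":[-20,-34.5,-5],"turn":0},{"claw":-1,"dp":[0,0,0],"turn":0}]'

```text
t: 9.27
eef_pos: [438.0, 230.8, 358.3]
eef_rot: [0.967, -0.033, 0.254, 0.01]
force: [0.6, -0.5, -0.5]
gripper_width: 1.001
finger_force: 0.0
```

```bash
python3 -c "
from h import *
s,R=go([521,234,273])"
```

```text
t 9.2667 tcp [438.019 230.804 358.334] q [ 0.637 -0.499  1.592 -0.327  1.64   2.186] F [ 0.61  -0.504 -0.545] w 1.0010477572875922 ff 0.0
x [ 0.869 -0.059  0.491] z [ 0.49  -0.035 -0.871]  dp [ 29.975  -9.053 114.881]
```

Request:
servo_tool --moves '[{"claw":-1,"dp":[7.5,-2.2,29],"turn":0},{"claw":-1,"dp":[7.5,-2.2,29],"turn":0},{"claw":-1,"dp":[7.5,-2.2,29],"turn":0},{"claw":-1,"dp":[7.5,-2.2,28],"turn":0},{"claw":-1,"dp":[0,0,25],"turn":0},{"claw":-1,"dp":[0,0,25],"turn":0},{"claw":-1,"dp":[0,0,0],"turn":0}]'

```text
t: 9.85
eef_pos: [549.4, 221.9, 224.4]
eef_rot: [0.967, -0.039, 0.251, 0.014]
force: [-0.9, 0.1, -0.3]
gripper_width: 0.996
finger_force: 0.0
```

```bash
python3 -c "
from h import *
s,R=go([575,229.2,177.5])
im=arm.read_camera('scene')
cv2.imwrite('pics/y1.png',cv2.resize(im[100:240,270:420,::-1],None,fx=4,fy=4,interpolation=cv2.INTER_CUBIC))"
```

```text
t 9.85 tcp [549.358 221.947 224.413] q [ 0.479 -0.317  1.697 -0.276  1.333  2.136] F [-0.943  0.083 -0.305] w 0.9958771655123057 ff 0.0
x [ 0.871 -0.067  0.487] z [ 0.485 -0.047 -0.873]  dp [-1.01  -9.707 53.063]
```

View pics/y1.png

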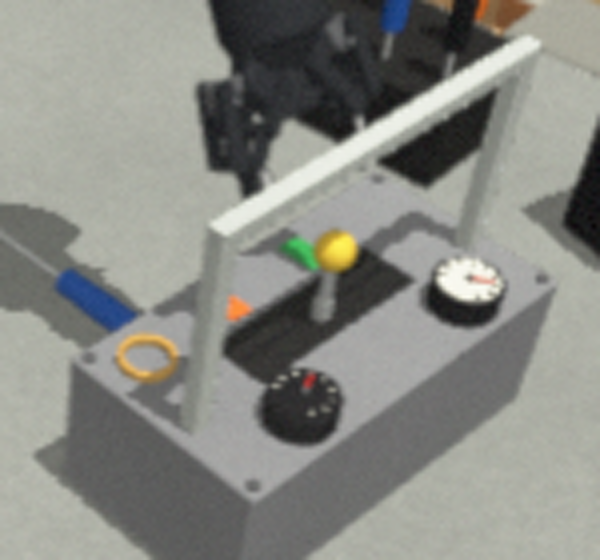

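The open gripper, around (280,100) in the crop, leans in from the front below the bar with the knob ahead at (337,250). I'll close in on it, correcting y by −10.

Request:
servo_tool --moves '[{"claw":-1,"dp":[-1,-10,0],"turn":0},{"claw":-1,"dp":[0,0,18],"turn":0},{"claw":-1,"dp":[0,0,18],"turn":0},{"claw":-1,"dp":[0,0,17],"turn":0},{"claw":-1,"dp":[0,0,0],"turn":0},{"claw":1,"dp":[0,0,0],"turn":0},{"claw":1,"dp":[0,0,0],"turn":0},{"claw":1,"dp":[0,0,0],"turn":0},{"claw":1,"dp":[0,0,0],"turn":0},{"claw":1,"dp":[0,0,0],"turn":0},{"claw":1,"dp":[0,0,0],"turn":0}]' --newtons 45

```text
t: 10.82
eef_pos: [576.0, 231.3, 185.7]
eef_rot: [0.966, -0.039, 0.256, 0.012]
force: [-0.8, -0.4, 5.2]
gripper_width: 0.324
finger_force: 44.0
```

```bash
python3 -c "
from h import *
s,R=go([575,229.2,177.5]);print(s['eef_pos']-19*R[:,2])"
```

```text
t 10.8167 tcp [575.971 231.313 185.685] q [ 0.471 -0.246  1.71  -0.281  1.239  2.154] F [-0.827 -0.357  5.233] w 0.32408774594196227 ff 43.97675693035126
x [ 0.866 -0.068  0.495] z [ 0.493 -0.043 -0.869]  dp [-4.749  2.158  6.723]
[566.599 232.123 202.193]
```

Request:
servo_tool --moves '[{"claw":0,"dp":[0,0,0],"turn":0},{"claw":0,"dp":[0,0,0],"turn":0},{"claw":0,"dp":[-3,2,6],"turn":0},{"claw":0,"dp":[-1,0,1],"turn":0},{"claw":0,"dp":[0,0,0],"turn":0}]'

```text
t: 11.23
eef_pos: [574.7, 228.6, 173.7]
eef_rot: [0.967, -0.038, 0.253, 0.013]
force: [0.5, 0.5, 0.1]
gripper_width: 0.501
finger_force: 0.0
```

```bash
python3 -c "
from h import *
s,R=go([575,229.2,177.5]);print(s['eef_pos']-19*R[:,2])"
```

```text
t 11.2333 tcp [574.74  228.571 173.708] q [ 0.467 -0.245  1.729 -0.28   1.225  2.154] F [0.451 0.457 0.14 ] w 0.5014537171322547 ff 0.0
x [ 0.869 -0.068  0.491] z [ 0.489 -0.045 -0.871]  dp [ 2.044 -0.626 -3.205]
[565.458 229.422 190.265]
```

Request:
servo_tool --moves '[{"claw":1,"dp":[0,0,0],"turn":0},{"claw":1,"dp":[0,0,0],"turn":0},{"claw":1,"dp":[0,0,0],"turn":0},{"claw":1,"dp":[0,0,0],"turn":0}]'

```text
t: 11.57
eef_pos: [575.1, 229.0, 175.2]
eef_rot: [0.966, -0.038, 0.254, 0.013]
force: [-0.2, 0.2, -2.0]
gripper_width: 0.326
finger_force: 44.3
```

```bash
python3 -c "
from h import *
s,R=go([575,229.2,177.5]);print(s['eef_pos']-19*R[:,2])"
```

```text
t 11.5667 tcp [575.117 228.971 175.227] q [ 0.467 -0.246  1.727 -0.28   1.225  2.154] F [-0.242  0.165 -1.959] w 0.32621801047659954 ff 44.277684688568115
x [ 0.868 -0.068  0.492] z [ 0.49  -0.044 -0.871]  dp [ 1.001 -0.208 -2.046]
[565.807 229.804 191.769]
```

Request:
servo_tool --moves '[{"claw":1,"dp":[-6.5,0,-3.4],"turn":0},{"claw":1,"dp":[-6.5,0,-3.2],"turn":0},{"claw":1,"dp":[-6.5,0,-3],"turn":0},{"claw":1,"dp":[0,0,0],"turn":0}]'

```text
t: 11.9
eef_pos: [553.0, 230.6, 174.0]
eef_rot: [0.966, -0.038, 0.255, 0.013]
force: [6.2, 0.2, -5.3]
gripper_width: 0.328
finger_force: 44.8
```

```bash
cat >> h.py <<'E'
CR=Rn.from_euler("z",-.074).as_matrix(); K0=np.array([565.8,229.8,193.])
def lever():
    s,R=go([0,0,0]); g=CR.T@(s["eef_pos"]-19*R[:,2]-K0); f=CR.T@s["force"]
    print("grasp rel home, console",g,"pull",-g[0]/165,"throw",g[1]/165,"Fcons",f,"R^T cons",)
E
python3 -c "
from h import *
lever()"
```

```text
t 11.9 tcp [553.008 230.644 174.047] q [ 0.493 -0.298  1.773 -0.291  1.238  2.178] F [ 6.166  0.174 -5.316] w 0.3284047975685602 ff 44.81931030750275
x [ 0.867 -0.067  0.493] z [ 0.491 -0.044 -0.87 ]  dp [-549.898  273.479 -110.128]
grasp rel home, console [-22.19    0.04   -2.425] pull 0.13448628310285593 throw 0.00024366334694212244 Fcons [ 6.136  0.63  -5.316] R^T cons
```

Request:
servo_tool --moves '[{"claw":1,"dp":[-0.2,-11.5,1.2],"turn":0},{"claw":1,"dp":[-0.6,-11.5,1.5],"turn":0},{"claw":1,"dp":[-1,-11.5,1.7],"turn":0},{"claw":1,"dp":[-1.4,-11,2.4],"turn":0},{"claw":1,"dp":[0,0,0],"turn":0}]'

```text
t: 12.32
eef_pos: [559.7, 277.4, 170.4]
eef_rot: [0.965, -0.038, 0.258, 0.011]
force: [4.7, 0.5, 4.6]
gripper_width: 0.322
finger_force: 45.0
```

```bash
python3 -c "
from h import *
lever()"
```

```text
t 12.3167 tcp [559.676 277.446 170.438] q [ 0.572 -0.211  1.709 -0.328  1.233  2.266] F [4.701 0.525 4.613] w 0.32199235805641707 ff 45.03083825111389
x [ 0.864 -0.068  0.499] z [ 0.497 -0.042 -0.867]  dp [-549.836  320.578 -119.049]
grasp rel home, console [-19.11   47.152  -6.096] pull 0.11581932961451868 throw 0.28577225453316674 Fcons [4.65  0.871 4.613] R^T cons
```

Request:
servo_tool --moves '[{"claw":1,"dp":[3.5,0,2],"turn":0},{"claw":1,"dp":[3.5,0,2],"turn":0},{"claw":1,"dp":[0,0,0],"turn":0}]'

```text
t: 12.57
eef_pos: [565.4, 277.0, 170.8]
eef_rot: [0.966, -0.038, 0.256, 0.01]
force: [-11.3, 1.0, 11.9]
gripper_width: 0.325
finger_force: 46.1
```

```bash
python3 -c "
from h import *
lever()"
```

```text
t 12.5667 tcp [565.436 276.966 170.828] q [ 0.562 -0.197  1.694 -0.32   1.233  2.256] F [-11.312   1.035  11.929] w 0.32505017657003926 ff 46.13445997238159
x [ 0.866 -0.069  0.495] z [ 0.493 -0.04  -0.869]  dp [-555.273  321.05  -119.199]
grasp rel home, console [-13.247  47.073  -5.658] pull 0.08028405120017393 throw 0.285293634026687 Fcons [-11.358   0.195  11.929] R^T cons
```

Request:
servo_tool --moves '[{"claw":1,"dp":[-0.4,0,-1.4],"turn":0},{"claw":1,"dp":[-0.3,-2,0.5],"turn":0},{"claw":1,"dp":[-0.3,-2,0.5],"turn":0},{"claw":1,"dp":[0,0,0],"turn":0}]'

```text
t: 12.9
eef_pos: [565.5, 279.1, 170.3]
eef_rot: [0.966, -0.039, 0.256, 0.013]
force: [-4.7, -2.0, 8.2]
gripper_width: 0.324
finger_force: 45.6
```

Request:
servo_tool --moves '[{"claw":1,"dp":[-0.3,-2,0.5],"turn":0},{"claw":1,"dp":[-0.3,-2,0.5],"turn":0},{"claw":1,"dp":[0,0,0],"turn":0}]'

```text
t: 13.15
eef_pos: [566.6, 283.7, 168.1]
eef_rot: [0.966, -0.039, 0.257, 0.012]
force: [4.1, 1.4, 4.5]
gripper_width: 0.325
finger_force: 45.8
```

```bash
python3 -c "
from h import *
lever()"
```

```text
t 13.15 tcp [566.626 283.689 168.143] q [ 0.575 -0.183  1.687 -0.329  1.23   2.272] F [4.06  1.361 4.526] w 0.32526079132830416 ff 45.840588212013245
x [ 0.865 -0.069  0.497] z [ 0.495 -0.042 -0.868]  dp [-554.157  328.156 -122.638]
grasp rel home, console [-12.601  53.909  -8.369] pull 0.07637232291648641 throw 0.3267220345617199 Fcons [3.948 1.658 4.526] R^T cons
```

Request:
servo_tool --moves '[{"claw":1,"dp":[3,0,1.7],"turn":0},{"claw":1,"dp":[0,0,0],"turn":0}]'

```text
t: 13.32
eef_pos: [570.3, 283.8, 168.2]
eef_rot: [0.966, -0.039, 0.257, 0.011]
force: [2.8, 0.6, 6.0]
gripper_width: 0.325
finger_force: 45.9
```

```bash
python3 -c "
from h import *
lever()"
```

```text
t 13.3167 tcp [570.254 283.761 168.201] q [ 0.57  -0.175  1.68  -0.327  1.227  2.268] F [2.801 0.604 5.962] w 0.32462479671305705 ff 45.94442367553711
x [ 0.865 -0.069  0.497] z [ 0.495 -0.041 -0.868]  dp [-557.302  328.475 -124.58 ]
grasp rel home, console [-8.985 54.231 -8.309] pull 0.05445632203603053 throw 0.32867093516557755 Fcons [2.749 0.81  5.962] R^T cons
```

The lever has dropped past the tooth at a throw of about 0.33 rad, so I'm following it home.

Request:
servo_tool --moves '[{"claw":1,"dp":[2.6,0,1.2],"turn":0},{"claw":1,"dp":[2.6,0,1.2],"turn":0},{"claw":1,"dp":[2,0,0.8],"turn":0},{"claw":1,"dp":[0,0,0],"turn":0}]'

```text
t: 13.65
eef_pos: [577.3, 283.3, 168.3]
eef_rot: [0.966, -0.039, 0.256, 0.011]
force: [-0.8, 1.4, 7.8]
gripper_width: 0.327
finger_force: 46.1
```

```bash
python3 -c "
from h import *
lever()"
```

```text
t 13.65 tcp [577.313 283.312 168.308] q [ 0.561 -0.158  1.665 -0.322  1.225  2.259] F [-0.769  1.404  7.824] w 0.3265973747853708 ff 46.104562282562256
x [ 0.866 -0.07   0.495] z [ 0.493 -0.041 -0.869]  dp [-563.651  328.832 -126.687]
grasp rel home, console [-1.876 54.307 -8.181] pull 0.011369563008879044 throw 0.3291333340423354 Fcons [-0.871  1.344  7.824] R^T cons
```

Request:
servo_tool --moves '[{"claw":-0.2,"dp":[0,0,0],"turn":0},{"claw":-0.2,"dp":[0,0,0],"turn":0},{"claw":-0.2,"dp":[0,0,0],"turn":0},{"claw":-0.2,"dp":[0,0,0],"turn":0},{"claw":-0.2,"dp":[0,0,-15],"turn":0},{"claw":-0.2,"dp":[0,0,-30],"turn":0},{"claw":-0.2,"dp":[0,0,-35],"turn":0},{"claw":-0.2,"dp":[0,0,-40],"turn":0},{"claw":-0.2,"dp":[0,0,-40],"turn":0},{"claw":-0.2,"dp":[-20,0,-25],"turn":0},{"claw":-0.2,"dp":[-20,0,-25],"turn":0},{"claw":-0.2,"dp":[0,0,0],"turn":0}]'

```text
t: 14.65
eef_pos: [436.1, 295.4, 334.0]
eef_rot: [0.966, -0.038, 0.256, 0.009]
force: [-0.1, -0.2, 0.5]
gripper_width: 0.6
finger_force: 0.0
```

```bash
python3 - <<'E'
from h import *
im=arm.read_camera("scene"); t=arm.read_camera("top")
go([0,0,0])
f=lambda im,x,y,w,h,k:cv2.resize(im[y:y+h,x:x+w,::-1],None,fx=k,fy=k,interpolation=cv2.INTER_CUBIC)
cv2.imwrite("pics/y2.png",cv2.hconcat([f(im,275,105,125,130,3),f(t,110,150,130,130,3)]))
a=blobs(im,(22,130,100),(32,255,255),(285,140,410,240)); b=blobs(t,(22,130,100),(32,255,255),(115,170,240,235)); print(a,b)
P=None
if a and b:
    P,e=tri(max(a,key=lambda q:q[1][4])[0],max(b,key=lambda q:q[1][4])[0]); print(P,e,"console rel home",CR.T@(P-[566.9,230.5,193.7]))
for n in("scene",): print([ (blobs(im,(0,150,110),(7,255,255),(225,215,300,320)))], blobs(t,(0,150,110),(7,255,255),(265,160,335,240)))
E
```

```text
t 14.75 tcp [438.406 294.975 330.072] q [ 0.769 -0.395  1.571 -0.381  1.605  2.334] F [-0.087 -0.111 -0.312] w 0.5997905297138938 ff 0.0
x [ 0.867 -0.067  0.494] z [ 0.492 -0.041 -0.87 ]  dp [-523.31   327.602   83.552]
[(array([365.6, 156.5]), [361, 152, 10, 10, 77])] [(array([153.5, 203.9]), [149, 200, 10, 9, 75])]
[570.819 285.363 185.916] 3.7973894172236142 console rel home [-0.148 55.002 -7.784]
[[(array([256. , 239.2]), [250, 234, 16, 11, 107])]] [(array([298.1, 205.3]), [294, 201, 9, 9, 59]), (array([287. , 210.5]), [286, 209, 3, 4, 8])]
```

View pics/y2.png

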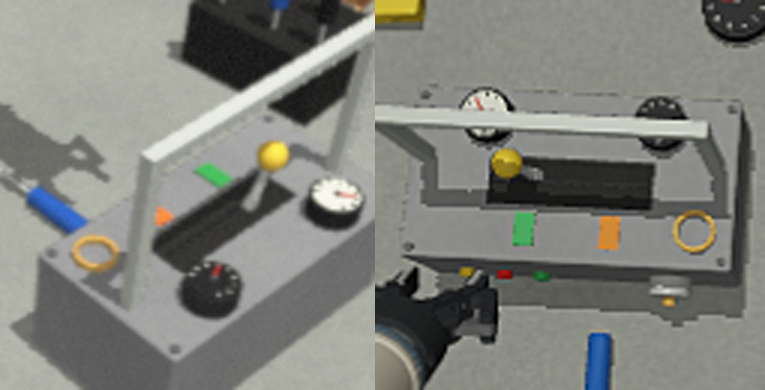

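The knob, at (273,156) in the left crop, is on the green side. It sits 55 mm to +y (throw 0.34 rad), with its x at home within 0.2 mm (pull 0). The speed lever hasn't moved and the bystanders look undisturbed, so I'm handing in.

```bash
python3 -c "
from plant import arm
print(arm.sign_off())"
```

```text
the job is handed in; nothing more can be done
None
```

I handed the job in at about 15 s: the speed lever is at the white idle mark, the range lever is fully home in the notch on the green-tag side (about +0.34 rad), and the gripper is clear of both.

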